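# Make up two racquet repair kits

### The job

Make up two repair kits from the stock laid out on the bench. The re-grommeting kit goes in the wooden tray: the long grommet strip, lying flat with its barrels up, in the narrow bay and the T-handled reamer lying in the wide bay; the handle kit goes in the enamel tin: the brass pin punch lying in the long bay, and the large butt cap and the rubber collar standing upright, one in each small bay, either way round. Leave the short strip, the small butt cap and the racquet where they are.

Things in the scene. Friction and masses are not known exactly. Their poses are not given: they have to be found in the camera images.
- wood_tray: open wooden tray, fixed, 158 (its x) x 176 (its y) x 20 mm high, walls and divider 6 mm, floor 5 mm thick. A full-height divider makes two bays, each 164 mm long in y: the narrow bay on its -x side (64 mm wide, centre x = -41 mm) and the wide bay on its +x side (76 mm wide, centre x = +35 mm). Origin: centre of the underside; z up.
- enamel_tin: grey enamel tin, fixed, 137 (its x) x 176 (its y) x 26 mm high, sheet and floor 3 mm; its hinged lid is folded back flat behind it (to x = +210 mm, under 30 mm high). Dividers 20 mm high: one long bay on the +x side (66 x 170 mm, centre x = +32.5) and two small bays (62 in x, 83 in y) centred x = -34.5, y = +43 and -43 mm. Origin: centre of the box's underside; z up.
- long_strip: the longer brown grommet strip: straight plastic strip 120 mm long (its x), 12 mm wide, 7 mm thick, with a row of 10 little barrels (7 mm across) standing on it to 16 mm in all. Lies on the bench barrels up. Origin: centre of the underside; z up. 25 g.
- short_strip: the shorter brown grommet strip, the same but 60 mm long with 5 barrels; stays in the stock. Origin: centre of the underside.
- large_cap: the larger butt cap: off-white plastic octagonal racquet-handle cap standing closed end up, 36 mm tall, 38 mm across flats from 22 mm up to its top, 34 mm below that; flats face its x and y axes and every 45 degrees between. Origin: centre of the underside; z up. About 40 g.
- small_cap: the smaller butt cap, same shape, 26 mm across flats and 24 mm tall; stays in the stock. Origin: centre of the underside.
- collar: black rubber grip collar: plain round tube standing on end, 34 mm outside, 25 mm bore right through, 30 mm tall. Origin: centre of its lower end; z up. 30 g.
- pin_punch: brass pin punch lying along its x: hexagonal body 12 mm across flats from x = -42 to +33 mm, then a taper and a 5 mm pin that ends at x = +68 mm. Origin: on its axis (6 mm above what it lies on), near its centre of mass. About 70 g.
- reamer: steel taper reamer with T handle, lying along its x: cross bar 56 mm long (along its y) and 11 mm thick at x = -30 mm, plain round shank 11 mm thick from there to x = +16 mm, then a fluted taper that ends at x = +70 mm. Origin: on the shank's axis (5.5 mm above what it lies on), near its centre of mass. About 80 g.
- racquet: faded wooden squash racquet without strings, 685 mm long, head 200 mm wide, 26 mm thick, lying flat along its x at the robot's right with its head to +x; stays there. Origin: on the underside, 360 mm from the handle's end.
There are look-alikes about, which are no part of the job. Leave any blue look-alike of the large_cap alone. Several things have the shape of the collar; the one meant has the colours described above.

How it is judged (in metres and radians):
At the end, for the whole second after the job is handed in: At rest on its bay's floor, anywhere inside the walls: long strip flat, barrels up, in the tray's narrow bay; reamer flat in the wide bay; punch flat in the tin's long bay; large cap and collar upright (0.15 rad), one per small bay. Short strip, small cap, racquet moved under 20 mm (x of long_strip in the frame of wood_tray between -0.069 and -0.013 m and y of long_strip in the frame of wood_tray between -0.03 and 0.03 m and z of long_strip in the frame of wood_tray between 0.003 and 0.009 m and angle between each of long_strip, large_cap, collar's own z axis and vertical below 0.15 rad and x of reamer in the frame of wood_tray between 0.015 and 0.055 m and y of reamer in the frame of wood_tray between -0.05 and 0.05 m and z of reamer in the frame of wood_tray between 0.007 and 0.015 m and angle between reamer's own x axis and vertical between 1.45 and 1.69 rad and x of pin_punch in the frame of enamel_tin between 0.004 and 0.061 m and y of pin_punch in the frame of enamel_tin between -0.05 and 0.05 m and z of pin_punch in the frame of enamel_tin between 0.006 and 0.014 m and angle between pin_punch's own x axis and vertical between 1.45 and 1.69 rad and ((x of large_cap in the frame of enamel_tin between -0.055 and -0.014 m and y of large_cap in the frame of enamel_tin between 0.016 and 0.07 m and z of large_cap in the frame of enamel_tin between 0 and 0.007 m and x of collar in the frame of enamel_tin between -0.055 and -0.014 m and y of collar in the frame of enamel_tin between -0.07 and -0.016 m and z of collar in the frame of enamel_tin between 0 and 0.007 m) or (x of large_cap in the frame of enamel_tin between -0.055 and -0.014 m and y of large_cap in the frame of enamel_tin between -0.07 and -0.016 m and z of large_cap in the frame of enamel_tin between 0 and 0.007 m and x of collar in the frame of enamel_tin between -0.055 and -0.014 m and y of collar in the frame of enamel_tin between 0.016 and 0.07 m and z of collar in the frame of enamel_tin between 0 and 0.007 m)) and linear speed of each of long_strip, reamer, pin_punch, large_cap, collar below 0.01 m/s and angular speed of each of long_strip, reamer, pin_punch, large_cap, collar below 0.15 rad/s and distance of each of short_strip, small_cap, racquet from where it was at the start of the episode below 0.02 m); the robot touches nothing.
It fails at once if the short grommet strip is disturbed (moved more than 20 mm) (distance of short_strip from where it was at the start of the episode above 0.02 m).
It fails at once if the small butt cap is disturbed (moved more than 20 mm) (distance of small_cap from where it was at the start of the episode above 0.02 m).
It fails at once if the racquet is disturbed (moved more than 20 mm) (distance of racquet from where it was at the start of the episode above 0.02 m).
It also fails if it takes over 102 s, if anything falls off the work surface, if the arm or the gripper's body presses on something with over 40 N, if the wrist force passes 120 N, or if a joint passes its speed limit or range.

### The arm

A 6-joint arm with a two-finger parallel gripper is mounted at the origin on the work surface. World frame = base frame: x ahead of the robot, y to its left, z up, the work surface at z = 0. Lengths are in m, angles in degrees, forces in N, time in s.
With the tool pointing down it reaches from about 0.25 to 0.725 m from the base axis. Payload 9.7 kg.
Tool frame: the origin (TCP) lies on the mounting face of the last link; the fingertips stand 173 mm ahead of it and the grasp point (between the pads) lies 155 mm ahead of it; z points along the fingers, y is the line along which they close (so a half turn about z gives the same grasp; the last joint's range is limited). The gripper opens to 85 mm and grips with 20 to 120 N. Pads are 22 mm wide; open, the fingers measure 114 mm over their backs; the gripper's body (76 mm by 85 mm) begins 54 mm behind the grasp point. The pads swing forward as they close: fully open they stand 13 mm farther back than shut.
Start: joints at [0, 4.979, 10.078, 95.1, 0, 90], TCP at [0.55, 0, 0.405] pointing down, gripper open.
Joint ranges: [-179.16, 179.16], [-48.56, 103.87], [-65.8, 70.77], [-126.05, 130.52], [-82.76, 87.17], [-180, 180]. Speed limits (degrees/s): [127.2, 127.2, 147.25, 180, 180, 180].

### API

Orientations are given as [roll, pitch, yaw] about the fixed x, y, z axes, in that order (R = Rz(yaw) Ry(pitch) Rx(roll)).
In Python, from workcell import bot, camera, camera_model, outline_of, pinpoint gives the robot as it stands.
- The arm moves only by the tool move_arm, never from a script. Its arguments are lists of equal length, an entry for each row: "jaw": the closure, from 0 (fully open) to 1 (shut); "delta_pos": the shift along the world's x, y, z in m, a list of three; "yaw": the turn about the world's z in rad. In form: {"jaw": [jaw, ...], "delta_pos": [[dx, dy, dz], ...], "yaw": [yaw, ...]}. A call has 1 to 10 rows; each row shifts and turns the commanded pose from where the row before left it; what a row does not reach is not made up. A row lasts 1/12 s, in which the tool goes at most 41.7 mm and 7.16 degrees, less where a joint would pass 70% of its speed; a pose out of reach is approached as far as the arm can. A call with a gripper value outside its range is refused whole. The fingers move at their own pace and stop on an object; "force" is the grip in N (left out, the last holds). Time passes only in rows, so rows that do not move let the fingers close. It gives the time, the measured TCP pose, the force, the opening and the grip force at its end, in the units of the state.
- bot.get_obs(): the state, without advancing time (a new reading comes with each control period).
- camera(name): name is "scene" or "side" or "wrist"; returns the picture (480x640x3 uint8, red, green, blue); there is no depth.
- camera_model(name): a dict with "fx", "fy", "cx", "cy" (pixels), "R" (3x3) and "t" (3): a world point X has camera coordinates R X + t. Camera axes: x right, y down, z forward; pixel columns grow to the right and rows downward; lengths in m; the calibration is good to about 2 mm. The wrist camera is an equidistant fisheye: a pixel r from the principal point sees the ray r / f radians off the axis. A picture is of the moment at which its call begins: read the wrist's pose just before it. camera_model takes no time and is no camera call; for the wrist camera it gives the pose at the moment of the call.
- bot.job_done(): hands the job in; it is judged then, once.
Trained networks look in the newest picture that a camera, given by its name, has taken for a name from the list of things; names that differ only in an ending like _2 or _b are one class to them, and where a whole thing is asked for, a point or a joint stands for the part that bears it (a point fixed in the world has none). Each returns a list of dicts, best first, with "confidence" (0 to 1); they miss things now and then, are a little off and sometimes report something else, mostly with a low value. They report only what shows in the picture. A call takes as long as a camera call. They do not tell look-alikes from the thing itself.
- outline_of(camera, thing): "mask" (480x640 bool, what is visible of it) and "xy" ([column, row] in pixels, amid what is visible of it).
- pinpoint(camera, thing): "xy" ([column, row] in pixels: a listed point, or the origin of a listed thing).
The state is a dict: "time": time; "q": joint angles; "qd": joint speeds; "joint_efforts": joint torques, N m; "ee_pos": TCP position; "tcp_rot": TCP orientation; "wrist_force": force on the tool from outside, world axes, zero at the start; "torque": the same for the moment, N m; "opening": finger opening in m; "grasp_force": force on a finger pad.
Only numpy, scipy, OpenCV 4.12 (cv2) and the standard library are available. Lean on these libraries where they do the work, as an engineer would, in place of code of your own. Each camera call takes 0.05 s, during which the arm holds its last target. There are 200 camera calls.

## Working session

There is one attempt and no reset: what is moved stays moved. The work goes in short steps, Python scripts to look and compute and a tool call to move; the robot and the scene stay as the last step left them, time stands still between calls to the robot, and variables do not carry over. Pictures are saved under pics/ and viewed, at most 14 in all, crops included, and the job is handed in when it is done.

Besides the shell and the picture viewer there is one more tool, called after "Emit:" in YAML: its name, and indented under it one key for each argument. move_arm: Moves the arm, as the interface text tells. Its arguments: {"type":"object","properties":{"jaw":{"type":"array"},"delta_pos":{"type":"array"},"yaw":{"type":"array"},"force":{"type":"number"}},"required":["jaw","delta_pos","yaw"]}

```bash
mkdir -p pics; ls; python3 - <<'E'
from workcell import *
import cv2
for n in("scene","side"):
    im=camera(n); cv2.imwrite(f"pics/{n}0.png",im[...,::-1])
    m=camera_model(n); print(n,m)
    for t in "wood_tray enamel_tin long_strip short_strip large_cap small_cap collar pin_punch reamer racquet".split():
        print(t,[( [round(float(v)) for v in d["xy"]],round(float(d["confidence"]),2)) for d in pinpoint(n,t)][:5])
print(bot.get_obs())
E
```

```text
pics
scene {'fx': 449.93290656267305, 'fy': 449.93290656267305, 'cx': 322.2578692124041, 'cy': 246.2957562561051, 'R': array([[-0.71410706,  0.70002763,  0.00352569],
       [ 0.43786365,  0.45058854, -0.77797518],
       [-0.54619276, -0.5540138 , -0.62828511]]), 't': array([ 0.37835077, -0.09540421,  1.32565836])}
wood_tray [([245, 281], 0.85), ([309, 238], 0.48)]
enamel_tin [([362, 382], 0.66)]
long_strip [([306, 239], 0.68)]
short_strip [([428, 318], 0.56)]
large_cap [([400, 286], 0.73), ([373, 300], 0.6), ([309, 239], 0.39), ([227, 192], 0.36)]
small_cap [([298, 316], 0.49)]
collar [([480, 335], 0.78), ([514, 320], 0.6)]
pin_punch [([307, 238], 0.62)]
reamer [([292, 216], 0.47)]
racquet [([225, 189], 0.64)]
side {'fx': 608.888047437569, 'fy': 608.888047437569, 'cx': 331.2389287690063, 'cy': 248.24252841333, 'R': array([[ 0.97608213, -0.21722317,  0.00881867],
       [-0.15580785, -0.72725261, -0.66845161],
       [ 0.15161657,  0.65108966, -0.74370335]]), 't': array([-0.44284087, -0.00419845,  1.55607192])}
wood_tray [([410, 266], 0.81)]
enamel_tin [([367, 167], 0.76), ([292, 17
[... 313 characters left out ...]
[368, 414], 0.97)]
{'time': 1.1, 'q': array([ 1.32366873e-03,  4.97924691e+00,  1.00777377e+01,  9.51006853e+01,
       -6.95943421e-04,  8.99991986e+01]), 'qd': array([ 0.07738076, -0.0396324 ,  0.0010355 , -0.00709255,  0.03379501,
        0.03317272]), 'joint_efforts': array([ 2.96750204e-04, -5.20114768e+01,  4.64858115e+01,  1.64357825e-03,
        6.76220543e-05,  6.98593951e-06]), 'ee_pos': array([5.49991921e-01, 1.13505711e-05, 4.04676544e-01]), 'tcp_rot': array([-1.79997806e+02,  6.95912727e-04,  9.00021251e+01]), 'wrist_force': array([-0.46180528,  0.2529    , -0.20118787]), 'torque': array([ 0.03533173, -0.00674245,  0.06640305]), 'grasp_force': 0.0, 'opening': 0.0848922978933922}
```

View pictures.

View pics/scene0.png

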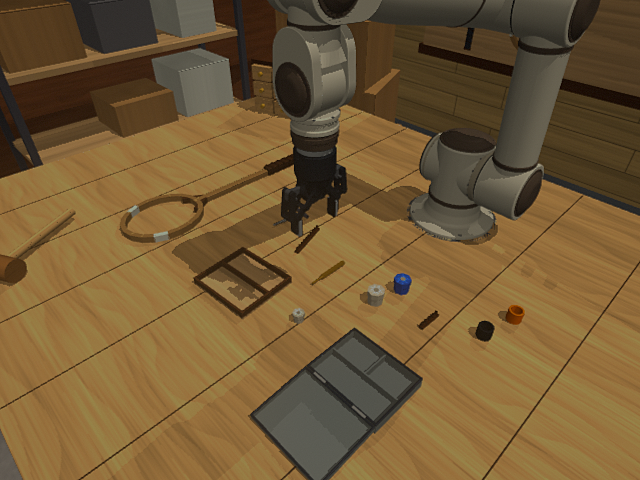

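View pics/side0.png

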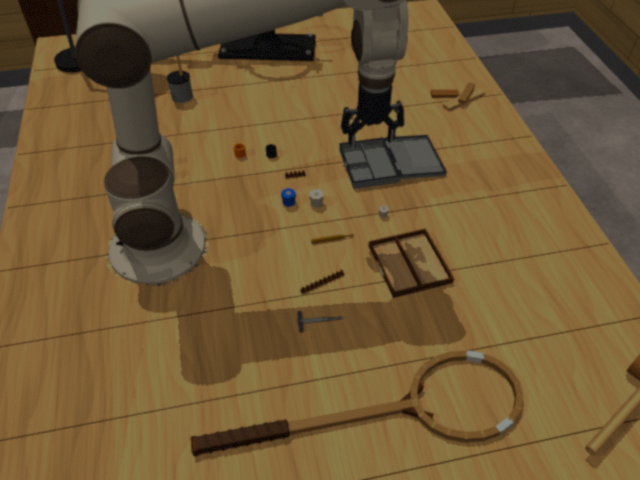

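```bash
cat > h.py <<'E'
from workcell import *
import numpy as np, cv2
from scipy.optimize import minimize
def box(x0,x1,y0,y1,z0,z1): return np.array([[x,y,z] for x in(x0,x1) for y in(y0,y1) for z in(z0,z1)],float)/1000
def cyl(r,z0,z1,n=24):
    a=np.arange(n)*2*np.pi/n+np.pi/n
    return np.array([[r*np.cos(t),r*np.sin(t),z] for t in a for z in(z0,z1)])/1000
oc=1/np.cos(np.pi/8)
M={"long_strip":[box(-60,60,-6,6,0,7),box(-57,57,-3.5,3.5,0,16)],"short_strip":[box(-30,30,-6,6,0,7),box(-27,27,-3.5,3.5,0,16)],
"large_cap":[cyl(17*oc,0,22,8),cyl(19*oc,22,36,8)],"small_cap":[cyl(13*oc,13,24,8),cyl(11.5*oc,0,13,8)],"collar":[cyl(17,0,30)],
"pin_punch":[box(-42,33,-6,6,0,12),np.vstack([box(33,33,-6,6,0,12),box(42,42,-2.5,2.5,3.5,8.5)]),box(40,68,-2.5,2.5,3.5,8.5)],
"reamer":[box(-35.5,-24.5,-28,28,0,11),box(-30,16,-5.5,5.5,0,11),np.vstack([box(16,16,-5.5,5.5,0,11),box(70,70,-2,2,3.5,7.5)])],
"wood_tray":[box(-79,79,-88,88,0,20)],"enamel_tin":[box(-68.5,68.5,-88,88,0,26),box(68.5,210,-88,88,0,15)]}
def proj(m,X,wrist):
    c=X@m["R"].T+m["t"]
    if wrist:
        rh=np.hypot(c[:,0],c[:,1]);k=np.arctan2(rh,c[:,2])/np.maximum(rh,1e-9)
        return np.c_[m["fx"]*c[:,0]*k+m["cx"],m["fy"]*c[:,1]*k+m["cy"]]
    return np.c_[m["fx"]*c[:,0]/c[:,2]+m["cx"],m["fy"]*c[:,1]/c[:,2]+m["cy"]]
def unproj(m,p,z,wrist):
    u=(np.array(p,float)-[m["cx"],m["cy"]])/m["fx"]
    if wrist:
        r=np.hypot(*u);d=np.r_[u/max(r,1e-9)*np.sin(r),np.cos(r)]
    else: d=np.r_[u,1]
    d=m["R"].T@d;o=-m["R"].T@m["t"]
    return o+d*(z-o[2])/d[2]
S=4
def render(t,p,m,wrist,roi):
    im=np.zeros((roi[3]*S,roi[2]*S),np.uint8);c,s=np.cos(p[2]),np.sin(p[2])
    for P in M[t]:
        X=np.c_[c*P[:,0]-s*P[:,1]+p[0],s*P[:,0]+c*P[:,1]+p[1],P[:,2]+(p[3] if len(p)>3 else 0)]
        q=(proj(m,X,wrist)-roi[:2]+.5)*S
        cv2.fillConvexPoly(im,cv2.convexHull(np.round(q*16).astype(np.int32)),1,shift=4)
    return im
def fit(t,obs,yaw0s,z0=None,round_=False):
    "obs: list of (model,wrist,mask)"
    D=[]
    for m,w,k in obs:
        x,y,ww,hh=cv2.boundingRect(k.astype(np.uint8));r=(x-12,y-12,ww+24,hh+24)
        kk=np.pad(k.astype(np.uint8),12)[y:y+hh+24,x:x+ww+24]
        D.append((m,w,r,cv2.resize(kk,None,fx=S,fy=S,interpolation=cv2.INTER_NEAREST)))
    yy,xx=np.nonzero(obs[0][2]);c=unproj(obs[0][0],[xx.mean(),yy.mean()],.01,obs[0][1])
    def cost(p):
        p=[p[0],p[1],p[2]*10]
        return sum(1-(a&b).sum()/(a|b).sum() for a,b in((render(t,p,m,w,r),k) for m,w,r,k in D))/len(D)
    best=None
    for y0 in yaw0s:
        v=np.array([c[0],c[1],y0/10])
        o=minimize(cost,v,method="Nelder-Mead",options=dict(initial_simplex=[v,v+[.015,0,0],v+[0,.015,0],v+[0,0,.035]],xatol=1e-4,fatol=1e-4,maxiter=200))
        if best is None or o.fun<best.fun:best=o
    return [round(float(best.x[0]),4),round(float(best.x[1]),4),round(float(np.rad2deg(best.x[2]*10)),1),round(best.fun,3)]
E
python3 - <<'E'
from h import *
import pickle
ims={};d={}
for n in("side","wrist","scene"):
    ims[n]=camera(n);m=camera_model(n)
    for t in M:
        d[n,t]=(m,[(o["mask"],o["confidence"],o["xy"]) for o in outline_of(n,t)])
cv2.imwrite("pics/wrist0.png",ims["wrist"][...,::-1])
pickle.dump((ims,d),open("d.pkl","wb"))
for (n,t),(m,o) in d.items():
    for k,c,xy in o:
        if c>.3:
            r=cv2.mean(ims[n],k.astype(np.uint8))[:3]
            print(n,t,round(c,2),np.round(xy),k.sum(),np.round(r),np.round(unproj(m,xy,.01,n=="wrist"),3)[:2])
E
```

```text
side long_strip 0.56 [324. 278.] 270 [54. 33. 15.] [ 0.392 -0.2  ]
side large_cap 0.82 [291. 198.] 224 [29. 48. 87.] [0.362 0.097]
side large_cap 0.47 [315. 199.] 237 [105.  95.  78.] [0.426 0.08 ]
side small_cap 0.66 [385. 211.] 119 [107.  95.  75.] [ 0.601 -0.006]
side collar 0.72 [271. 148.] 157 [34. 28. 17.] [0.343 0.319]
side collar 0.46 [241. 149.] 139 [95. 45.  3.] [0.255 0.335]
side reamer 0.58 [309. 319.] 303 [64. 54. 45.] [ 0.334 -0.309]
side wood_tray 0.59 [412. 261.] 3852 [88. 66. 39.] [ 0.618 -0.19 ]
side enamel_tin 0.66 [388. 160.] 4132 [66. 66. 61.] [0.667 0.196]
wrist long_strip 0.93 [216. 360.] 335 [71. 51. 35.] [ 0.427 -0.186]
wrist large_cap 0.95 [123. 119.] 1486 [ 59.  82. 129.] [0.343 0.095]
wrist large_cap 0.73 [195. 132.] 1416 [171. 164. 145.] [0.426 0.074]
wrist small_cap 0.75 [363. 212.] 642 [178. 164. 142.] [ 0.594 -0.008]
wrist collar 0.33 [364. 213.] 620 [179. 166. 144.] [ 0.595 -0.009]
wrist pin_punch 0.88 [211. 266.] 891 [126.  94.  55.] [ 0.435 -0.066]
wrist wood_tray 0.86 [367. 342.] 12144 [142. 115.  84.] [ 0.605 -0.158]
wrist enamel_tin 0.89 [441.  50.] 25376 [114. 110. 102.] [0.672 0.159]
scene long_strip 0.65 [311. 238.] 180 [60. 39. 17.] [ 0.384 -0.192]
scene short_strip 0.51 [431. 322.] 136 [54. 34. 15.] [0.402 0.208]
scene short_strip 0.36 [300. 314.] 148 [118. 109.  88.] [ 0.591 -0.009]
scene large_cap 0.86 [376. 293.] 342 [120. 109.  87.] [0.417 0.066]
scene large_cap 0.71 [399. 282.] 292 [42. 56. 98.] [0.349 0.079]
scene small_cap 0.51 [298. 316.] 150 [119. 109.  88.] [ 0.597 -0.008]
scene collar 0.83 [518. 315.] 311 [112.  54.   5.] [0.245 0.331]
scene collar 0.73 [483. 333.] 282 [32. 25. 15.] [0.346 0.304]
scene pin_punch 0.51 [332. 269.] 129 [94. 65. 14.] [ 0.431 -0.066]
scene reamer 0.37 [281. 222.] 46 [56. 49. 40.] [ 0.391 -0.307]
scene wood_tray 0.87 [246. 278.] 3770 [92. 69. 39.] [ 0.607 -0.187]
scene enamel_tin 0.57 [336. 406.] 13716 [77. 76. 69.] [0.695 0.203]
```

View pics/wrist0.png

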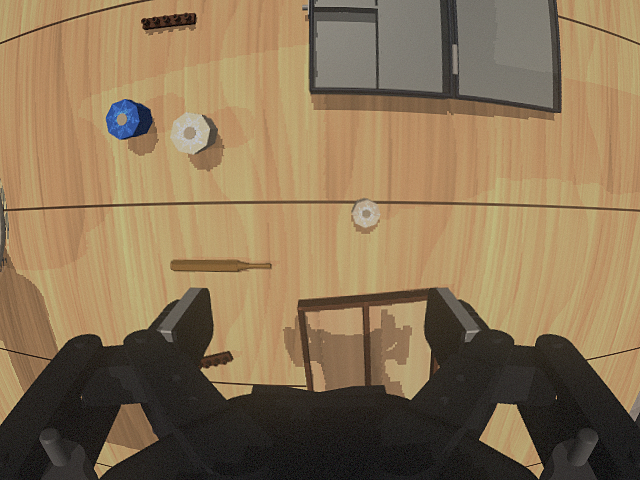

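```bash
python3 - <<'E'
from h import *
import pickle
ims,d=pickle.load(open("d.pkl","rb"))
def pick(n,t,i=0): m,o=d[n,t];return (m,n=="wrist",o[i][0])
r=np.deg2rad
full=list(r(np.arange(-90,91,30)));full2=list(r(np.arange(0,360,30)))
jobs=[("long_strip",[("side",0)],full),("long_strip",[("side",0),("scene",0)],full),("large_cap",[("wrist",1)],r([0,22])),("large_cap",[("wrist",1),("scene",0),("side",1)],r([0,22])),
("small_cap",[("wrist",0)],r([0])),("short_strip",[("scene",0)],full),("collar",[("side",0)],[0]),("collar",[("scene",1)],[0]),("pin_punch",[("wrist",0)],r([-5,175])),("reamer",[("side",0)],r([-15,0,15])),
("wood_tray",[("side",0)],r([0,10])),("wood_tray",[("scene",0)],r([0,10])),("enamel_tin",[("scene",0)],r([0,10])),("enamel_tin",[("side",0)],r([0,10]))]
for t,l,y in jobs: print(t,l,fit(t,[pick(n,t,i) for n,i in l],y))
E
```

```text
long_strip [('side', 0)] [0.3868, -0.2035, 17.8, np.float64(0.207)]
long_strip [('side', 0), ('scene', 0)] [0.3878, -0.2026, 17.3, np.float64(0.208)]
large_cap [('wrist', 1)] [0.4289, 0.0739, 29.8, np.float64(0.077)]
large_cap [('wrist', 1), ('scene', 0), ('side', 1)] [0.4292, 0.0736, 30.3, np.float64(0.075)]
small_cap [('wrist', 0)] [0.5951, -0.0066, 17.9, np.float64(0.054)]
short_strip [('scene', 0)] [0.3944, 0.1991, -1.6, np.float64(0.214)]
collar [('side', 0)] [0.339, 0.3029, 15.2, np.float64(0.08)]
collar [('scene', 1)] [0.343, 0.3046, 16.9, np.float64(0.138)]
pin_punch [('wrist', 0)] [0.4289, -0.0676, 2.2, np.float64(0.247)]
reamer [('side', 0)] [0.3415, -0.3113, -5.9, np.float64(0.156)]
wood_tray [('side', 0)] [0.6113, -0.1911, 4.8, np.float64(0.025)]
wood_tray [('scene', 0)] [0.6146, -0.1896, 5.6, np.float64(0.034)]
enamel_tin [('scene', 0)] [0.6084, 0.1957, -0.5, np.float64(0.029)]
enamel_tin [('side', 0)] [0.6063, 0.1965, 1.1, np.float64(0.053)]
```

```bash
python3 - <<'E'
from h import *
import pickle
ims,d=pickle.load(open("d.pkl","rb"))
a=cv2.resize(ims["scene"][265:350,355:540],None,fx=4,fy=4,interpolation=cv2.INTER_CUBIC)
cv2.imwrite("pics/crop.png",a[...,::-1])
m=camera_model("wrist");print(-m["R"].T@m["t"],m["R"][2],m["fx"],m["cx"],m["cy"])
E
```

```text
[0.54920319 0.06604765 0.37312317] [ 6.89824321e-04 -2.59510698e-01 -9.65739987e-01] 371.64829954431775 318.3499333669072 234.52233419537373
```

View pics/crop.png

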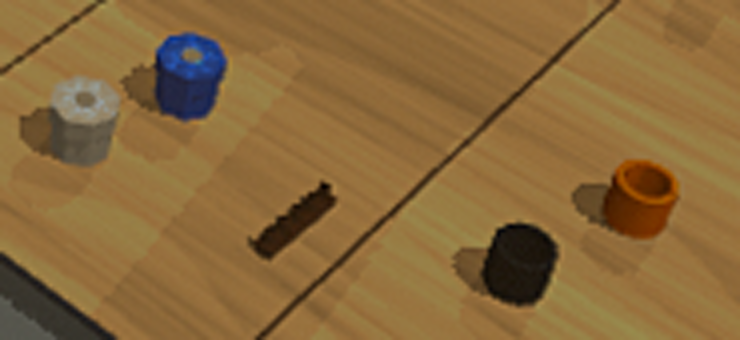

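Emit:
move_arm:
  jaw: [0.3,0.3,0.3,0.3,0.3,0.3,0.3,0.3,0.3,0.3]
  delta_pos:
    - [-0.0121,0.0074,-0.012]
    - [-0.0121,0.0074,-0.012]
    - [-0.0121,0.0074,-0.012]
    - [-0.0121,0.0074,-0.012]
    - [-0.0121,0.0074,-0.012]
    - [-0.0121,0.0074,-0.012]
    - [-0.0121,0.0074,-0.012]
    - [-0.0121,0.0074,-0.012]
    - [-0.0121,0.0074,-0.012]
    - [-0.0121,0.0074,-0.012]
  yaw: [-0.105,-0.105,-0.105,-0.105,-0.105,-0.105,-0.105,-0.105,-0.105,-0.105]

```text
time: 3.43
ee_pos: [0.4283, 0.0743, 0.2842]
tcp_rot: [180.0, -0.0, 29.5]
wrist_force: [-0.6, 0.4, -0.2]
opening: 0.0597
grasp_force: 0.0
```

Crop: the large-cap candidates are off-white at scene (376,295) and blue at (402,284), so the off-white one fits. The collar candidates are black at (484,331) and orange at (515,315), so the black one fits.

```bash
cat >> h.py <<'E'
def look(t,yaws,near=None,rgb=None,name="wrist",minc=.3):
    camera(name);m=camera_model(name);R=[]
    for o in outline_of(name,t):
        if o["confidence"]<minc or o["mask"].sum()<20: continue
        R.append(fit(t,[(m,name=="wrist",o["mask"])],np.deg2rad(yaws)))
        if near is not None and np.hypot(R[-1][0]-near[0],R[-1][1]-near[1])>.06: R.pop()
        else: print(t,name,round(o["confidence"],2),int(o["mask"].sum()),R[-1])
    return R
E
python3 - <<'E'
from h import *
print(bot.get_obs()["q"].round(1))
look("large_cap",[30],(.429,.074))
look("enamel_tin",[0])
look("short_strip",[0,20,-20])
E
```

```text
[  9.8 -11.6 -19.   82.5  -0.  160.3]
large_cap wrist 0.56 3468 [0.4265, 0.0751, 30.8, np.float64(0.032)]
enamel_tin wrist 0.93 5125 [0.6174, 0.106, 4.2, np.float64(0.477)]
short_strip wrist 0.76 1418 [0.393, 0.1985, -2.8, np.float64(0.092)]
```

Emit:
move_arm:
  jaw: [0.3,0.3,0.3,0.3,0.7,0.7,0.7,0.7,0.7,0.7]
  delta_pos:
    - [0,0,-0.03]
    - [0,0,-0.03]
    - [-0.001,0,-0.03]
    - [0,0,-0.011]
    - [0,0,0]
    - [0,0,0]
    - [0,0,0]
    - [0,0,0]
    - [0,0,0]
    - [0,0,0]
  yaw: [0,0,0,0,0,0,0,0,0,0]
  force: 30

```text
time: 4.57
ee_pos: [0.4284, 0.0741, 0.1847]
tcp_rot: [180.0, -0.1, 29.8]
wrist_force: [-0.5, -0.0, -0.7]
opening: 0.0374
grasp_force: 33.0
```

Emit:
move_arm:
  jaw: [0.7,0.7,0.7,0.7,0.7,0.7,0.7,0.7,0.7,0.7]
  delta_pos:
    - [0,0,0.03]
    - [0,0,0.03]
    - [0,0,0.04]
    - [0,0,0.04]
    - [0.01,0.005,0.02]
    - [0.01,0.005,0.02]
    - [0.01,0.005,0.02]
    - [0.01,0.005,0]
    - [0.01,0.005,0]
    - [0.01,0.005,0]
  yaw: [0,0,0.12,0.12,0.12,0.12,0.12,0.12,0.12,0.12]

```text
time: 5.4
ee_pos: [0.4885, 0.1043, 0.3846]
tcp_rot: [179.9, -0.0, 85.2]
wrist_force: [-1.0, -0.4, -0.8]
opening: 0.0373
grasp_force: 33.0
```

Emit:
move_arm:
  jaw: [0.7,0.7,0.7,0.7,0.7,0.7,0.7,0.7,0.7,0.7]
  delta_pos:
    - [0.01,0.005,0]
    - [0.01,0.005,0]
    - [0.01,0.005,0]
    - [0.01,0.005,0]
    - [0.01,0.005,0]
    - [0.01,0.005,0]
    - [0.01,0.005,0]
    - [0.01,0.005,0]
    - [0.004,0.005,0]
    - [0,0.004,0]
  yaw: [0.12,0.12,0.12,0.12,0.12,0.12,0.12,0.12,0.12,0.12]

```text
time: 6.23
ee_pos: [0.5728, 0.1533, 0.3835]
tcp_rot: [-180.0, -0.0, 153.9]
wrist_force: [1.5, 0.2, 0.2]
opening: 0.0372
grasp_force: 33.0
```

```bash
python3 - <<'E'
from h import *
o=bot.get_obs();print(o["ee_pos"].round(4),o["tcp_rot"].round(1),o["opening"],o["grasp_force"])
look("enamel_tin",[0])
im=camera("wrist");cv2.imwrite("pics/w1.png",im[...,::-1])
look("enamel_tin",[0],name="scene")
E
```

```text
[0.5728 0.1533 0.3835] [-180.    -0.   153.9] 0.03717545699497514 33.01289714159793
enamel_tin wrist 0.66 28813 [0.5779, 0.2161, 30.5, np.float64(0.356)]
enamel_tin scene 0.97 13799 [0.609, 0.1963, -0.4, np.float64(0.029)]
```

View pics/w1.png

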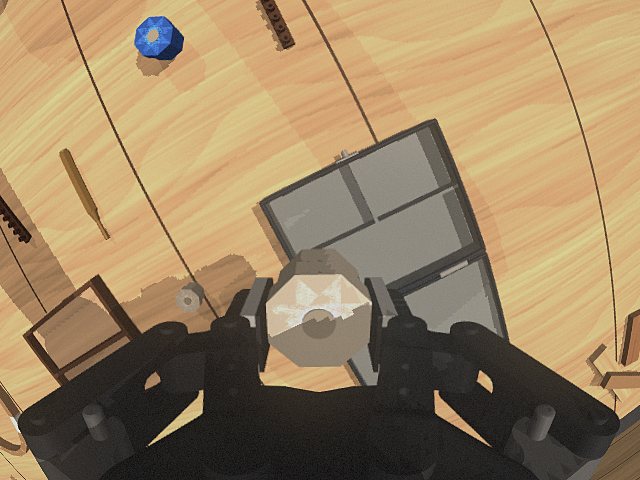

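```bash
python3 - <<'E'
from h import *
m=camera_model("wrist")
for p,z in (((262,204),.026),((434,122),.026),((484,250),.026),((375,218),.020),((345,167),.02)): print(p,unproj(m,p,z,True).round(4))
print(proj(m,np.array([[.609-.0685,.1963-.088,.026],[.609-.0685,.1963+.088,.026],[.607,.196,.02]]),True).round())
E
```

```text
(262, 204) [0.5431 0.1109 0.026 ]
(434, 122) [0.5443 0.2825 0.026 ]
(484, 250) [0.6785 0.2826 0.026 ]
(375, 218) [0.6019 0.1966 0.02  ]
(345, 167) [0.5474 0.192  0.02  ]
[[258. 203.]
 [434. 117.]
 [377. 223.]]
```

Emit:
move_arm:
  jaw: [0.7,0.7,0.7,0.7,0.7,0.7,0.7,0.7,0.7,0.7]
  delta_pos:
    - [0.001,0,-0.03]
    - [0,0,-0.03]
    - [0,0,-0.03]
    - [0,0,-0.03]
    - [0,0,-0.03]
    - [0,0,-0.02]
    - [0,0,-0.01]
    - [0,0,-0.01]
    - [0,0,-0.003]
    - [0,0,0]
  yaw: [0.115,0.115,0.115,0.11,0,0,0,0,0,0]

```text
time: 7.32
ee_pos: [0.5731, 0.1529, 0.191]
tcp_rot: [180.0, 0.0, 179.6]
wrist_force: [-0.2, 0.5, -1.0]
opening: 0.0373
grasp_force: 33.0
```

Emit:
move_arm:
  jaw: [0.7,0.7,0.46,0.46,0.46,0.46,0.46,0.46,0.46,0.46]
  delta_pos:
    - [0,0,-0.0015]
    - [0,0,0]
    - [0,0,0]
    - [0,0,0]
    - [0,0,0]
    - [0,0,0.015]
    - [0,0,0.03]
    - [0,0,0.04]
    - [0,0,0.04]
    - [0,0,0.02]
  yaw: [0,0,0,0,0,0,0,0,0,0]

```text
time: 8.15
ee_pos: [0.573, 0.1531, 0.3397]
tcp_rot: [179.9, 0.3, 179.7]
wrist_force: [0.4, 0.4, 1.1]
opening: 0.0461
grasp_force: 0.0
```

Emit:
move_arm:
  jaw: [0.46,0.46,0.46,0.35,0.35,0.35,0.35,0.35,0.35,0.35]
  delta_pos:
    - [-0.025,0.015,0]
    - [-0.025,0.015,0]
    - [-0.025,0.015,0]
    - [-0.025,0.015,0]
    - [-0.025,0.015,0]
    - [-0.025,0.015,0]
    - [-0.025,0.015,0]
    - [-0.025,0.015,0]
    - [-0.025,0.015,0]
    - [-0.006,0.015,0]
  yaw: [0,0,0,0,0,0,0,0,0,0]

```text
time: 8.98
ee_pos: [0.3393, 0.3033, 0.335]
tcp_rot: [180.0, 0.0, 179.7]
wrist_force: [0.3, 0.4, -0.1]
opening: 0.0552
grasp_force: 0.0
```

```bash
python3 - <<'E'
from h import *
o=bot.get_obs();print(o["ee_pos"].round(4),o["tcp_rot"].round(1))
look("collar",[0]);look("collar",[0],name="side")
look("large_cap",[0],name="scene")
E
```

```text
[0.3393 0.3033 0.335 ] [180.    0.  179.7]
collar wrist 0.78 1288 [0.3401, 0.3062, 13.5, np.float64(0.287)]
collar wrist 0.74 1073 [0.2504, 0.3283, 24.5, np.float64(0.392)]
collar side 0.5 161 [0.3374, 0.3006, 16.1, np.float64(0.099)]
collar side 0.49 152 [0.2485, 0.3243, 24.2, np.float64(0.098)]
large_cap scene 0.89 305 [0.3575, 0.0926, 27.7, np.float64(0.064)]
large_cap scene 0.79 425 [0.5727, 0.1521, -0.2, np.float64(0.047)]
large_cap scene 0.67 173 [0.4354, -0.0596, 22.8, np.float64(0.737)]
```

Emit:
move_arm:
  jaw: [0.35,0.35,0.35,0.35,0.35,0.35,0.35,0.35,0.75,0.75]
  delta_pos:
    - [0.001,0.001,-0.03]
    - [0,0,-0.03]
    - [0,0,-0.03]
    - [0,0,-0.03]
    - [0,0,-0.02]
    - [0,0,-0.01]
    - [0,0,-0.007]
    - [0,0,0]
    - [0,0,0]
    - [0,0,0]
  yaw: [0,0,0,0,0,0,0,0,0,0]
  force: 25

```text
time: 10.12
ee_pos: [0.3436, 0.3043, 0.1787]
tcp_rot: [179.9, 0.1, 179.7]
wrist_force: [-1.8, -2.2, 6.2]
opening: 0.0339
grasp_force: 24.5
```

Emit:
move_arm:
  jaw: [0.75,0.75,0.75,0.75,0.75]
  delta_pos:
    - [0,0,0]
    - [0,0,0]
    - [0,0,0]
    - [0,0,0]
    - [0,0,0]
  yaw: [0,0,0,0,0]

```text
time: 10.53
ee_pos: [0.3435, 0.3043, 0.1787]
tcp_rot: [179.9, 0.1, 179.7]
wrist_force: [0.8, -1.9, 6.2]
opening: 0.0343
grasp_force: 25.2
```

Emit:
move_arm:
  jaw: [0.75,0.75,0.75,0.75,0.75,0.75,0.75,0.75,0.75,0.75]
  delta_pos:
    - [0,0,0.03]
    - [0,0,0.03]
    - [0.02,0,0.03]
    - [0.03,-0.01,0.01]
    - [0.03,-0.01,0]
    - [0.03,-0.01,0]
    - [0.03,-0.01,0]
    - [0.03,-0.01,0]
    - [0.03,-0.01,0]
    - [0.03,-0.005,0]
  yaw: [0,0,0,0,0,0,0,0,0,0]

```text
time: 11.37
ee_pos: [0.5745, 0.2379, 0.2777]
tcp_rot: [180.0, 0.0, 179.6]
wrist_force: [1.0, 0.6, 0.1]
opening: 0.0339
grasp_force: 25.2
```

Emit:
move_arm:
  jaw: [0.75,0.75,0.75,0.75,0.75,0.75,0.75,0.75]
  delta_pos:
    - [0,0,0]
    - [0,0,-0.02]
    - [0,0,-0.03]
    - [0,0,-0.02]
    - [0,0,-0.015]
    - [0,0,-0.005]
    - [0,0,0]
    - [0,0,0]
  yaw: [0,0,0,0,0,0,0,0]

```text
time: 12.03
ee_pos: [0.5731, 0.2392, 0.1882]
tcp_rot: [180.0, 0.0, 179.7]
wrist_force: [-0.3, 0.1, 0.3]
opening: 0.0339
grasp_force: 25.2
```

Emit:
move_arm:
  jaw: [0.75,0.75,0.5,0.5,0.5,0.5,0.5,0.5,0.5,0.5]
  delta_pos:
    - [0,0,-0.004]
    - [0,0,-0.002]
    - [0,0,0]
    - [0,0,0]
    - [0,0,0]
    - [0,0,0.015]
    - [0,0,0.03]
    - [0,0,0.03]
    - [0,0,0.03]
    - [-0.005,-0.012,0.01]
  yaw: [0,0,0,0,0,0,0,0,0,0]

```text
time: 12.87
ee_pos: [0.5687, 0.2282, 0.3012]
tcp_rot: [179.8, 0.3, 179.7]
wrist_force: [1.5, 1.0, 0.4]
opening: 0.0426
grasp_force: 0.0
```

Emit:
move_arm:
  jaw: [0.5,0.5,0.5,0.5,0.5,0.5,0.5,0.5,0.5,0.5]
  delta_pos:
    - [-0.014,-0.03,0]
    - [-0.014,-0.03,0]
    - [-0.014,-0.03,0]
    - [-0.014,-0.03,0]
    - [-0.014,-0.03,0]
    - [-0.014,-0.03,0]
    - [-0.014,-0.03,0]
    - [-0.014,-0.03,0]
    - [-0.014,-0.03,0]
    - [-0.014,-0.024,0]
  yaw: [0,0,0,0,0,0,0,0,0,0]

```text
time: 13.7
ee_pos: [0.4268, -0.0687, 0.2962]
tcp_rot: [-180.0, 0.0, 179.6]
wrist_force: [0.5, 0.3, 0.2]
opening: 0.0429
grasp_force: 0.0
```

```bash
python3 - <<'E'
from h import *
o=bot.get_obs();print(o["ee_pos"].round(4),o["tcp_rot"].round(1))
look("collar",[0],name="side")
look("pin_punch",[-5,0,5]);look("long_strip",[15,20])
im=camera("wrist");cv2.imwrite("pics/w2.png",im[...,::-1])
E
```

```text
[ 0.4268 -0.0687  0.2962] [-180.     0.   179.6]
collar side 0.66 144 [0.2491, 0.3254, 11.4, np.float64(0.133)]
pin_punch wrist 0.63 2319 [0.4292, -0.0662, 1.2, np.float64(0.104)]
long_strip wrist 0.59 2655 [0.3872, -0.2025, 18.2, np.float64(0.163)]
long_strip wrist 0.39 1836 [0.5773, -0.235, 54.3, np.float64(0.817)]
```

View pics/w2.png

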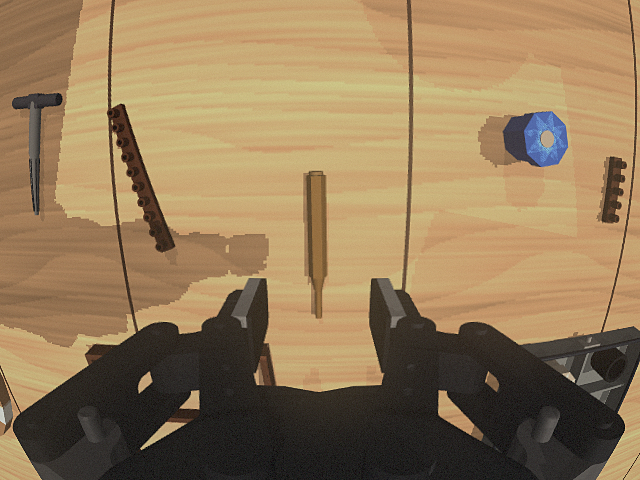

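Emit:
move_arm:
  jaw: [0.5,0.5,0.5,0.5,0.5,0.5,0.5,0.95,0.95,0.95]
  delta_pos:
    - [0.001,0.002,-0.03]
    - [0,0,-0.03]
    - [0,0,-0.03]
    - [0,0,-0.02]
    - [0,0,-0.01]
    - [0,0,0]
    - [0,0,0]
    - [0,0,0]
    - [0,0,0]
    - [0,0,0]
  yaw: [0.025,0,0,0,0,0,0,0,0,0]
  force: 40

```text
time: 14.88
ee_pos: [0.4296, -0.065, 0.1778]
tcp_rot: [-180.0, 0.1, -178.9]
wrist_force: [-0.3, 0.1, 4.9]
opening: 0.0111
grasp_force: 39.0
```

Emit:
move_arm:
  jaw: [0.95,0.95,0.95,0.95,0.95]
  delta_pos:
    - [0,0,0]
    - [0,0,0]
    - [0,0,0]
    - [0,0,0]
    - [0,0,0]
  yaw: [0,0,0,0,0]

```text
time: 15.3
ee_pos: [0.4296, -0.0651, 0.1778]
tcp_rot: [-180.0, 0.2, -178.9]
wrist_force: [-0.6, 1.1, 6.1]
opening: 0.0114
grasp_force: 39.1
```

Emit:
move_arm:
  jaw: [0.95,0.95,0.95,0.95,0.95,0.95,0.95,0.95,0.95,0.95]
  delta_pos:
    - [0,0,0.03]
    - [0,0,0.03]
    - [0,0,0.03]
    - [0.01,0.01,0.01]
    - [0.02,0.02,0.01]
    - [0.02,0.03,0]
    - [0.02,0.03,0]
    - [0.02,0.03,0]
    - [0.02,0.03,0]
    - [0.02,0.03,0]
  yaw: [0,0,-0.1,-0.12,-0.12,-0.12,-0.12,-0.12,-0.12,-0.12]

```text
time: 16.13
ee_pos: [0.5596, 0.1162, 0.287]
tcp_rot: [179.9, 0.0, 127.0]
wrist_force: [0.1, -0.5, -0.2]
opening: 0.0112
grasp_force: 39.5
```

Emit:
move_arm:
  jaw: [0.95,0.95,0.95,0.95,0.95,0.95,0.95,0.95,0.95,0.95]
  delta_pos:
    - [0.02,0.03,0]
    - [0.02,0.03,0]
    - [0.02,0.03,0]
    - [0.02,0.004,0]
    - [0.002,0,0]
    - [0,0,-0.03]
    - [0,0,-0.03]
    - [0,0,-0.02]
    - [0,0,-0.01]
    - [0,0,0]
  yaw: [-0.12,-0.12,-0.12,-0.12,-0.17,-0.005,0,0,0,0]

```text
time: 16.97
ee_pos: [0.6402, 0.2084, 0.1939]
tcp_rot: [-179.8, 0.1, 92.4]
wrist_force: [0.1, -0.7, -0.5]
opening: 0.0115
grasp_force: 39.5
```

```bash
python3 - <<'E'
from h import *
o=bot.get_obs();print(o["ee_pos"].round(4),o["tcp_rot"].round(1))
im=camera("wrist");cv2.imwrite("pics/w3.png",im[...,::-1])
E
```

```text
[0.6402 0.2084 0.1939] [-1.798e+02  1.000e-01  9.240e+01]
```

View pics/w3.png

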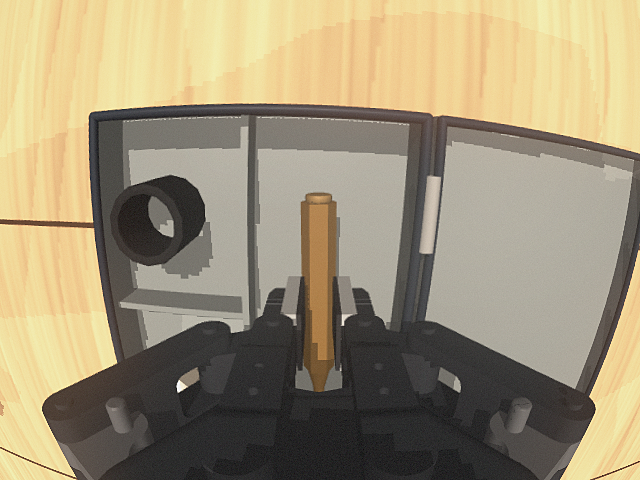

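Emit:
move_arm:
  jaw: [0.95,0.95,0.95,0.72,0.72,0.72,0.72,0.72,0.72,0.72]
  delta_pos:
    - [0,0,-0.008]
    - [0,0,-0.004]
    - [0,0,-0.001]
    - [0,0,0]
    - [0,0,0]
    - [0,0,0]
    - [0,0,0.02]
    - [0,0,0.03]
    - [0,0,0.03]
    - [0,0,0.03]
  yaw: [0,0,0,0,0,0,0,0,0,0]

```text
time: 17.85
ee_pos: [0.6406, 0.2085, 0.2948]
tcp_rot: [180.0, -0.0, 92.4]
wrist_force: [1.4, 0.1, 0.5]
opening: 0.024
grasp_force: 0.0
```

Emit:
move_arm:
  jaw: [0.72,0.72,0.72,0.72,0.72,0.72,0.72,0.72,0.72,0.72]
  delta_pos:
    - [-0.02,-0.03,0]
    - [-0.02,-0.03,0]
    - [-0.02,-0.03,0]
    - [-0.02,-0.03,0]
    - [-0.02,-0.03,0]
    - [-0.02,-0.03,0]
    - [-0.02,-0.03,0]
    - [-0.02,-0.03,0]
    - [-0.02,-0.03,0]
    - [-0.02,-0.03,0]
  yaw: [-0.12,-0.12,-0.12,-0.12,-0.12,-0.12,-0.12,-0.12,-0.12,-0.12]

```text
time: 18.68
ee_pos: [0.4395, -0.0925, 0.2938]
tcp_rot: [180.0, -0.1, 23.3]
wrist_force: [0.8, -0.7, 0.1]
opening: 0.024
grasp_force: 0.0
```

Emit:
move_arm:
  jaw: [0.6,0.6,0.6,0.6,0.6]
  delta_pos:
    - [-0.02,-0.03,0]
    - [-0.02,-0.03,0]
    - [-0.015,-0.03,0]
    - [0,-0.022,0]
    - [0,0,0]
  yaw: [-0.09,0,0,0,0]

```text
time: 19.1
ee_pos: [0.3849, -0.2062, 0.2939]
tcp_rot: [179.9, -0.1, 18.3]
wrist_force: [-0.1, 0.9, -0.3]
opening: 0.0343
grasp_force: 0.0
```

```bash
python3 - <<'E'
from h import *
o=bot.get_obs();print(o["ee_pos"].round(4),o["tcp_rot"].round(1))
look("long_strip",[18]);look("pin_punch",[-90],name="scene");look("wood_tray",[5],name="scene");look("wood_tray",[5],name="side")
im=camera("wrist");cv2.imwrite("pics/w4.png",im[...,::-1])
E
```

```text
[ 0.3849 -0.2062  0.2939] [ 1.799e+02 -1.000e-01  1.830e+01]
long_strip wrist 0.85 2599 [0.3863, -0.2005, 18.0, np.float64(0.084)]
pin_punch scene 0.81 272 [0.6413, 0.2098, -88.2, np.float64(0.381)]
wood_tray scene 0.79 3898 [0.6148, -0.1889, 5.0, np.float64(0.02)]
wood_tray side 0.65 3869 [0.6113, -0.191, 4.4, np.float64(0.021)]
```

View pics/w4.png

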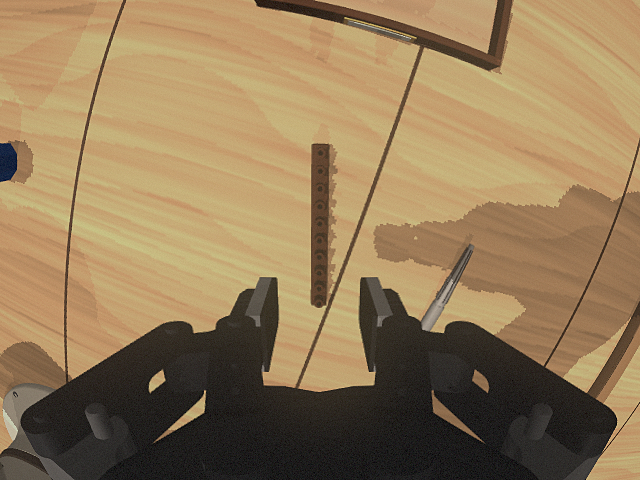

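Emit:
move_arm:
  jaw: [0.6,0.6,0.6,0.6,0.6,0.6,0.6,0.6]
  delta_pos:
    - [0.0015,0.0045,-0.03]
    - [0,0,-0.03]
    - [0,0,-0.03]
    - [0,0,-0.02]
    - [0,0,-0.009]
    - [0,0,0]
    - [0,0,0]
    - [0,0,0]
  yaw: [0,0,0,0,0,0,0,0]

```text
time: 20.22
ee_pos: [0.3876, -0.1988, 0.1748]
tcp_rot: [180.0, -0.0, 18.5]
wrist_force: [0.2, 0.3, 0.9]
opening: 0.0342
grasp_force: 0.0
```

Emit:
move_arm:
  jaw: [0.97,0.97,0.97,0.97,0.97,0.97,0.97]
  delta_pos:
    - [-0.0005,-0.001,0]
    - [0,0,0]
    - [0,0,0]
    - [0,0,0]
    - [0,0,0]
    - [0,0,0]
    - [0,0,0]
  yaw: [0,0,0,0,0,0,0]
  force: 30

```text
time: 20.8
ee_pos: [0.3869, -0.2, 0.1747]
tcp_rot: [180.0, -0.0, 18.5]
wrist_force: [-0.3, 0.4, 6.1]
opening: 0.0109
grasp_force: 30.4
```

Emit:
move_arm:
  jaw: [0.97,0.97,0.97,0.97,0.97,0.97,0.97,0.97,0.97,0.97]
  delta_pos:
    - [0,0,0.02]
    - [0,0,0.03]
    - [0.01,0,0.03]
    - [0.02,0,0.02]
    - [0.025,0.001,0]
    - [0.025,0.001,0]
    - [0.025,0.001,0]
    - [0.025,0.001,0]
    - [0.025,0.001,0]
    - [0.025,0.001,0]
  yaw: [0,0,0.12,0.12,0.12,0.12,0.12,0.12,0.12,0.12]

```text
time: 21.63
ee_pos: [0.5679, -0.1937, 0.2736]
tcp_rot: [-180.0, -0.0, 73.8]
wrist_force: [0.0, 0.2, -0.2]
opening: 0.0106
grasp_force: 29.8
```

Emit:
move_arm:
  jaw: [0.97,0.97,0.97,0.97,0.97,0.97,0.97,0.97]
  delta_pos:
    - [0.005,0,0]
    - [0,0,0]
    - [0,0,0]
    - [0,0,-0.02]
    - [0,0,-0.02]
    - [0,0,-0.01]
    - [0,0,0]
    - [0,0,0]
  yaw: [0.12,0.12,0.12,0.015,0,0,0,0]

```text
time: 22.3
ee_pos: [0.5716, -0.1939, 0.2239]
tcp_rot: [-179.9, -0.0, 94.9]
wrist_force: [0.5, 0.2, -0.2]
opening: 0.0109
grasp_force: 29.8
```

```bash
python3 - <<'E'
from h import *
o=bot.get_obs();print(o["ee_pos"].round(4),o["tcp_rot"].round(1))
im=camera("wrist");cv2.imwrite("pics/w5.png",im[...,::-1])
E
```

```text
[ 0.5716 -0.1939  0.2239] [-179.9   -0.    94.9]
```

View pics/w5.png

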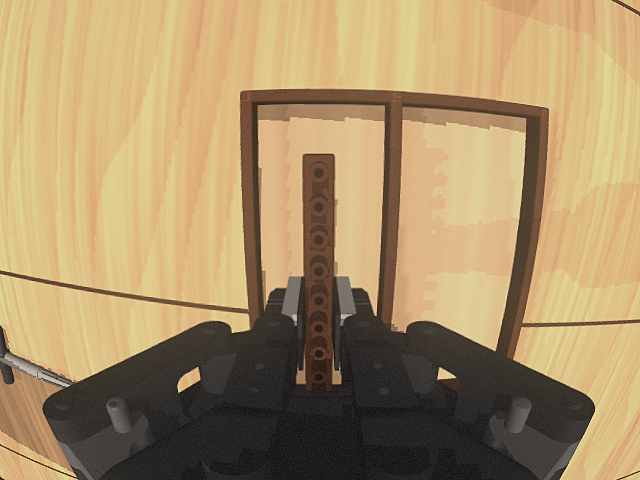

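Emit:
move_arm:
  jaw: [0.97,0.97,0.97,0.97,0.97,0.72,0.72,0.72,0.72,0.72]
  delta_pos:
    - [0,0,-0.02]
    - [0,0,-0.015]
    - [0,0,-0.006]
    - [0,0,-0.0025]
    - [0,0,0]
    - [0,0,0]
    - [0,0,0]
    - [0,0,0]
    - [0,0,0.02]
    - [0,0,0.03]
  yaw: [0,0,0,0,0,0,0,0,0,0]

```text
time: 23.18
ee_pos: [0.5709, -0.1936, 0.2287]
tcp_rot: [-179.7, -0.1, 95.0]
wrist_force: [1.2, -0.2, -0.2]
opening: 0.0234
grasp_force: 0.0
```

Emit:
move_arm:
  jaw: [0.72,0.72,0.72,0.6,0.6,0.6,0.6,0.6,0.6,0.6]
  delta_pos:
    - [0,0,0.03]
    - [0,0,0.03]
    - [-0.025,-0.013,0.01]
    - [-0.03,-0.015,0]
    - [-0.03,-0.015,0]
    - [-0.03,-0.015,0]
    - [-0.03,-0.015,0]
    - [-0.03,-0.015,0]
    - [-0.03,-0.015,0]
    - [-0.026,-0.014,0]
  yaw: [0,0,0.12,0.12,0.12,0.12,0.12,0.12,0.12,0.12]

```text
time: 24.02
ee_pos: [0.339, -0.3113, 0.3014]
tcp_rot: [-180.0, 0.1, 150.3]
wrist_force: [0.0, -0.8, -0.6]
opening: 0.034
grasp_force: 0.0
```

Emit:
move_arm:
  jaw: [0.6,0.6,0.6,0.6,0.6]
  delta_pos:
    - [0,0,0]
    - [0,0,0]
    - [0,0,0]
    - [0,0,0]
    - [0,0,0]
  yaw: [0.12,0.12,0.12,0.06,0]

```text
time: 24.43
ee_pos: [0.3406, -0.311, 0.3013]
tcp_rot: [-180.0, 0.0, 174.2]
wrist_force: [-0.5, 0.1, 0.9]
opening: 0.034
grasp_force: 0.0
```

```bash
python3 - <<'E'
from h import *
o=bot.get_obs();print(o["ee_pos"].round(4),o["tcp_rot"].round(1))
look("reamer",[-6]);look("reamer",[-6],name="side");look("long_strip",[95],name="side");look("long_strip",[95],name="scene")
im=camera("wrist");cv2.imwrite("pics/w6.png",im[...,::-1])
E
```

```text
[ 0.3406 -0.311   0.3013] [-180.     0.   174.2]
reamer wrist 0.64 2771 [0.342, -0.3094, -6.3, np.float64(0.089)]
reamer wrist 0.31 11634 [0.249, -0.5645, 10.9, np.float64(0.83)]
reamer side 0.68 323 [0.3403, -0.3113, -6.6, np.float64(0.178)]
long_strip side 0.69 224 [0.5716, -0.1908, 94.9, np.float64(0.148)]
long_strip scene 0.78 276 [0.5715, -0.1975, 95.1, np.float64(0.103)]
long_strip scene 0.74 379 [0.54, 0.1791, 123.7, np.float64(0.684)]
```

View pics/w6.png

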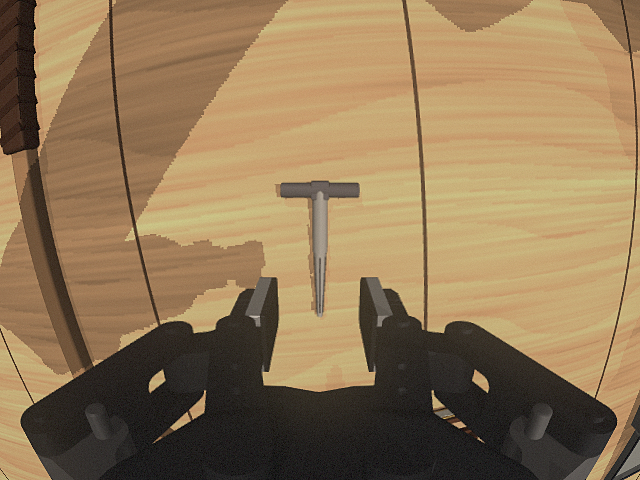

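Emit:
move_arm:
  jaw: [0.6,0.6,0.6,0.6,0.6,0.6,0.6,0.97,0.97,0.97]
  delta_pos:
    - [0.001,0.001,-0.03]
    - [0,0,-0.03]
    - [0,0,-0.03]
    - [0,0,-0.025]
    - [0,0,-0.011]
    - [0,0,0]
    - [0,0,0]
    - [0,0,0]
    - [0,0,0]
    - [0,0,0]
  yaw: [0,0,0,0,0,0,0,0,0,0]
  force: 50

```text
time: 25.72
ee_pos: [0.3419, -0.3101, 0.1754]
tcp_rot: [-180.0, 0.0, 174.0]
wrist_force: [-0.5, 2.0, 4.4]
opening: 0.0081
grasp_force: 48.8
```

Emit:
move_arm:
  jaw: [0.97,0.97,0.97,0.97,0.97]
  delta_pos:
    - [0,0,0]
    - [0,0,0]
    - [0,0,0]
    - [0,0,0]
    - [0,0,0]
  yaw: [0,0,0,0,0]

```text
time: 26.13
ee_pos: [0.342, -0.3101, 0.1753]
tcp_rot: [-180.0, 0.1, 174.0]
wrist_force: [-1.0, 0.2, 6.0]
opening: 0.0084
grasp_force: 48.9
```

Emit:
move_arm:
  jaw: [0.97,0.97,0.97,0.97,0.97,0.97,0.97,0.97,0.97,0.97]
  delta_pos:
    - [0,0,0.02]
    - [0,0,0.03]
    - [0,0,0.03]
    - [0.018,0.009,0.02]
    - [0.026,0.012,0]
    - [0.026,0.012,0]
    - [0.026,0.012,0]
    - [0.026,0.012,0]
    - [0.026,0.012,0]
    - [0.026,0.012,0]
  yaw: [0,0,0,0,-0.12,-0.12,-0.12,-0.12,-0.12,-0.12]

```text
time: 26.97
ee_pos: [0.5169, -0.2281, 0.2744]
tcp_rot: [-180.0, -0.0, 132.4]
wrist_force: [-0.2, -0.7, -0.1]
opening: 0.0085
grasp_force: 48.9
```

Emit:
move_arm:
  jaw: [0.97,0.97,0.97,0.97,0.97,0.97,0.97,0.97,0.97,0.97]
  delta_pos:
    - [0.026,0.012,0]
    - [0.026,0.012,0]
    - [0.026,0.012,0]
    - [0.026,0.012,0]
    - [0.026,0.012,0]
    - [0,0,0]
    - [0,0,-0.02]
    - [0,0,-0.02]
    - [0,0,-0.01]
    - [0,0,0]
  yaw: [-0.12,-0.12,-0.12,-0.12,-0.12,-0.062,0,0,0,0]

```text
time: 27.8
ee_pos: [0.645, -0.1687, 0.2213]
tcp_rot: [-179.7, -0.1, 94.8]
wrist_force: [-0.5, 0.1, -0.4]
opening: 0.0083
grasp_force: 49.0
```

```bash
python3 - <<'E'
from h import *
o=bot.get_obs();print(o["ee_pos"].round(4),o["tcp_rot"].round(1),o["opening"])
im=camera("wrist");cv2.imwrite("pics/w7.png",im[...,::-1])
E
```

```text
[ 0.645  -0.1687  0.2213] [-1.797e+02 -1.000e-01  9.480e+01] 0.008300857206943608
```

View pics/w7.png

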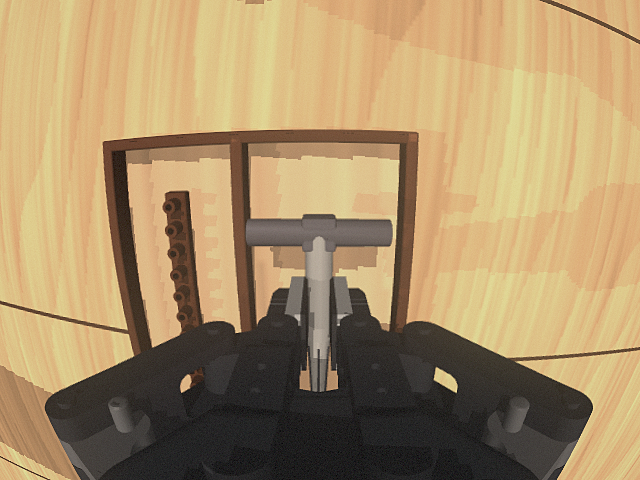

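Emit:
move_arm:
  jaw: [0.97,0.97,0.97,0.97,0.97,0.97]
  delta_pos:
    - [0.001,0,-0.02]
    - [0,0,-0.01]
    - [0,0,-0.006]
    - [0,0,-0.004]
    - [0,0,0]
    - [0,0,0]
  yaw: [0,0,0,0,0,0]

```text
time: 28.35
ee_pos: [0.6468, -0.169, 0.1853]
tcp_rot: [180.0, 0.0, 94.8]
wrist_force: [0.0, -0.4, 0.1]
opening: 0.0086
grasp_force: 49.0
```

Emit:
move_arm:
  jaw: [0.97,0.97,0.97,0.97,0.75,0.75,0.75,0.75,0.75,0.75]
  delta_pos:
    - [0,0,-0.003]
    - [0,0,-0.0015]
    - [0,0,0]
    - [0,0,0]
    - [0,0,0]
    - [0,0,0]
    - [0,0,0]
    - [0,0,0.02]
    - [0,0,0.03]
    - [0,0,0.03]
  yaw: [0,0,0,0,0,0,0,0,0,0]

```text
time: 29.18
ee_pos: [0.6463, -0.1688, 0.2601]
tcp_rot: [-179.9, -0.0, 94.8]
wrist_force: [1.2, -0.1, 0.2]
opening: 0.0213
grasp_force: 0.0
```

Emit:
move_arm:
  jaw: [0.75,0.75,0.75,0.75,0.75,0.75,0.75,0.75,0.75,0.75]
  delta_pos:
    - [0,0,0.03]
    - [0,0,0.03]
    - [-0.02,0.01,0.03]
    - [-0.03,0.02,0.03]
    - [-0.03,0.02,0.03]
    - [-0.03,0.02,0]
    - [-0.03,0.02,0]
    - [-0.03,0.02,0]
    - [-0.03,0.02,0]
    - [0,0,0]
  yaw: [0,0,0,0,0,0,0,0,0,0]

```text
time: 30.02
ee_pos: [0.4492, -0.0413, 0.4048]
tcp_rot: [180.0, -0.0, 94.9]
wrist_force: [-0.6, 0.1, -0.4]
opening: 0.0212
grasp_force: 0.0
```

```bash
python3 - <<'E'
from h import *
o=bot.get_obs();print(o["ee_pos"].round(4),o["tcp_rot"].round(1),o["opening"])
look("reamer",[-85],name="side");look("reamer",[-85],name="scene");look("short_strip",[0],name="scene");look("small_cap",[18],name="side");look("collar",[0],(.574,.24),name="scene");look("large_cap",[0],name="scene");look("pin_punch",[-90],name="scene")
a=camera("scene");b=camera("side")
A=cv2.resize(a[220:460,190:470],None,fx=1.43,fy=1.43,interpolation=3);B=cv2.resize(b[100:340,250:470],None,fx=1.43,fy=1.43,interpolation=3)
cv2.imwrite("pics/fin.png",np.hstack([A,B])[...,::-1])
E
```

```text
[ 0.4492 -0.0413  0.4048] [180.   -0.   94.9] 0.021166053658695217
reamer side 0.6 237 [0.6473, -0.1672, -84.9, np.float64(0.24)]
reamer scene 0.82 246 [0.6463, -0.1746, -85.6, np.float64(0.281)]
small_cap side 0.51 100 [0.5944, -0.0074, 27.1, np.float64(0.127)]
collar scene 0.56 319 [0.5707, 0.2381, 14.6, np.float64(0.155)]
large_cap scene 0.85 421 [0.5726, 0.1521, -0.3, np.float64(0.051)]
pin_punch scene 0.68 333 [0.6413, 0.2096, -88.3, np.float64(0.238)]
```

View pics/fin.png

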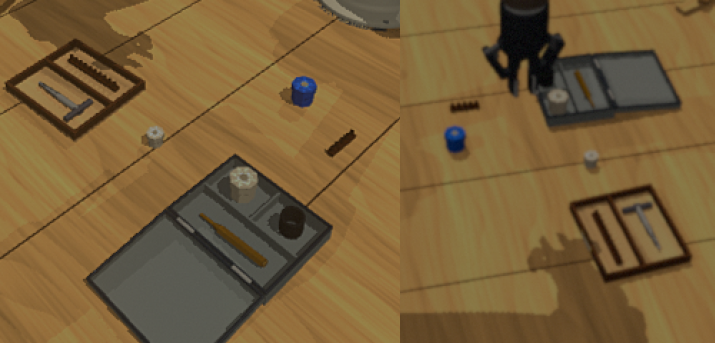

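The final picture shows the strip and reamer in the tray at crop (93,72) and (65,100). The cap, collar and punch are in the tin at (243,180), (291,222) and (235,240), and the small cap and short strip are where they started.

```bash
python3 -c "
from workcell import bot
print(bot.job_done())"
```

```text
the job is handed in; nothing more can be done
None
```

Both kits are made up and the job was handed in at about 30 s; the final pictures show all five pieces in their bays and the short strip and small cap in place, the racquet was not checked again at the end (the arm never went to it), and no verdict was returned.

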